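Close a hinged casting mould and push its hinge pin home

ROBOT

A 6-joint arm with a two-finger parallel gripper is mounted at the origin on the work surface. World frame = base frame: x ahead of the robot, y to its left, z up, the work surface at z = 0. Lengths are in m, angles in degrees, forces in N, time in s.
With the tool pointing down it reaches from about 0.225 to 0.725 m from the base axis. Payload 3.1 kg.
Tool frame: the origin (TCP) lies at the very end of the fingers, on their centre line; the grasp point (between the pads) lies 19 mm behind it; z points along the fingers, y is the direction in which the jaws open and shut (so a half turn about z gives the same grasp; the last joint's range is limited). The gripper opens to 85 mm and grips with 20 to 120 N. Pads are 22 mm wide; open, the fingers measure 114 mm over their backs; the gripper's body (76 mm by 85 mm) begins 54 mm behind the grasp point. The pads swing forward as they close: fully open they stand 13 mm farther back than shut.
Start: joints at [64.011, 2.75, 5.684, 92.934, 0, 82.678], TCP at [0.168, 0.497, 0.231] pointing down, gripper open.
Joint ranges: [-166.93, 166.93], [-56.73, 111.36], [-69.38, 81.34], [-121.58, 131.49], [-85.45, 84.26], [-180, 180]. Speed limits (degrees/s): [159.86, 159.86, 180, 180, 180, 180].

INTERFACE

Orientations are given as [roll, pitch, yaw] about the fixed x, y, z axes, in that order (R = Rz(yaw) Ry(pitch) Rx(roll)).
In Python, from cell import bot, read_state, imaging, order gives the robot as it stands. Calls block until the motion is done:
- bot.goto(position, orientation): joint-space move of the TCP to a pose.
- bot.move_linear(position, frame=None, rate=0.15, contact_N=None): straight line of the TCP; frame=None keeps the orientation; rate is the mean speed in m/s. With contact_N (N) it stops when the force on the tool has changed by that much, and returns True; else False.
- bot.movej(angles): joint-space move.
- bot.ungrasp() and bot.gripper_close(): open the fingers fully, or close them until they stop; the grip force is fixed at half the most.
- bot.hold(seconds).
- bot.ik(position, orientation): joint angles nearest the present ones, or None.
- read_state(): the state.
- imaging.get_image(name): name is "scene" or "top" or "wrist"; returns a dict with "img" (480x640x3 uint8, blue, green, red), "depth" (480x640 float32, m along the optical axis (not along the pixel's ray), 0 where there is no reading), "vertical_fov" (degrees; the focal length in pixels is half the picture's height over the tangent of half this angle, whatever the lens; pixels are square), "cx", "cy" (the principal point, pixels), "eye" and "rotation" of the camera in the world; the wrist camera has in their place "hand_eye" (4x4, takes a point from camera to tool coordinates, whose origin is the TCP and whose axes are the flange's). Camera axes: x right, y up, looking along -z (the intrinsics and any distortion apply to the point x, -y, -z); pixel columns grow to the right and rows downward; lengths in m; the calibration is good to about 2 mm. A picture is of the moment at which its call begins: read the wrist's pose just before it.
A pose or a line that the arm cannot do raises bot.PlanningError and nothing moves.
- order.job_done(): hands the job in, once; it reports no verdict.
The state is a dict: "t": time; "joint_pos": joint angles; "dq": joint speeds; "joint_torque": joint torques, N m; "position": TCP position; "ee_rot": TCP orientation; "wrist_force": force on the tool from outside, world axes, zero at the start; "ft_torque": the same for the moment, N m; "opening": finger opening in m.
Only numpy, scipy, OpenCV 4.12 (cv2) and the standard library are available. Lean on these libraries where they do the work, as an engineer would, in place of code of your own. Each camera call takes 0.05 s, during which the arm holds its last target.

TASK

The casting mould has been cleaned and needs its hinge put back together: push the loose half up to the fixed half on the base plate until the mould is gently closed, then take the red-headed hinge pin from the wooden block and push it down through the hinge knuckles until its flange sits fully home on the top knuckle. Do not force the halves or the pin, leave the mould closed with the pin in it, and leave the other tools where they lie.

Things in the scene. Friction and masses are not known exactly. Their poses are not given: they have to be found in the camera images.
- base_plate: Dark steel T-slot base plate of the mould, 180 x 310 x 12 mm, fixed to the bench. Origin on its top face, at the nominal hinge axis; x points away from the mould blocks, y is the direction in which the loose half is pushed to close the mould, z up. It spans x -135 to 45, y -200 to 110 mm. Over 20 N between the two halves, or 50 N between pin and mould, is forcing.
- t_slots: The two T-slots in the plate and the fixed aluminium half clamped on them: block 60 (x) x 50 (y) x 60 mm high. Frame as the plate's. Nominally its block spans x -74 to -14, y 0 to 50, mating face y = 0; but it really stands anywhere up to 20 mm to either side along y, which is not measured (x and yaw are exact; its face and knuckles go with it). Pushing does not move it.
- hinge_mark (a point): Nominal hinge axis at the top of the upper fixed knuckle, 60 mm above the plate; the true axis is up to 20 mm away along the plate's y, as the fixed half. Fixed knuckles 24 mm outside, 11.5 mm bore, 0 to 19 and 41 to 60 mm above the plate. A spring plunger in the lower one bears on the pin and keeps it in: the pin meets it about 11 mm before home, and going on takes about 3 to 12 N down.
- loose_half: Loose aluminium mould half, about 0.55 kg, standing on the plate, on which it slides. Origin on the axis of its hinge bore, level with its underside, z up. Block x -74 to -14, y -50 to 0, z 0 to 60 mm, mating face y = 0. Closed: axes parallel to the plate's, origin on the fixed knuckles' axis. Its knuckle (24 mm outside, bore 11.5, z 21 to 39) goes between the fixed two with 2 mm room each way.
- lug (a point): Top centre of the handle lug on the loose half's back, at x -44, y -65, z 58 mm in its frame. The lug is 16 mm wide in x, 30 mm long in y and 56 mm deep; grip it from above across x. Axes as the loose half's.
- pin: Steel hinge pin, 80 g, upright in the wooden block. Origin on its axis at the underside of its flange, z up towards the head. Shank 10 mm diameter, z -57 to 0, the last 8 mm tapering to a 5 mm nose; flange 18 mm diameter, z 0 to 4; round red grip 15 mm diameter, z 4 to 31 mm, to be held from above. Home: flange on the top knuckle, origin 60 mm above the plate's top.
- pin_tip (a point): Lower end of the pin, on its axis, 57 mm below its flange.
- pin_block: Light hardwood block, 90 x 60 x 42 mm (x, y, z), fixed to the bench; origin at the centre of its underside. The pin stands in its central hole (12 mm, 34 mm deep), so the flange is 23 mm above the block's top.
- caliper: Caliper lying on the bench, 210 x 61 x 10 mm, to be left alone. Origin under the middle of its beam, x along the beam.
- chuck_key: T-shaped drill chuck key lying on the bench, 110 x 117 x 17 mm, to be left alone. Origin under the middle of its shank, x along the shank.
- file: File with a wooden handle lying on the bench, 255 x 24 x 24 mm, to be left alone. Origin under the inner end of the handle, x along the blade.
Things that resemble listed ones, but are neither listed nor needed, are in the scene too. Of the things shaped like the pin, the steel one is meant.

How it is judged (in metres and radians):
On the way, in this order (a step that is already met when the one before it is completed fails the run):
1. the loose half is brought up square to the fixed half (y of loose_half in the frame of base_plate between -0.023 and 0.023 m and x of loose_half in the frame of base_plate between -0.006 and 0.006 m and angle between the x axis of loose_half and the x axis of base_plate, either way round below 0.07 rad), for 0.1 s.
2. the pin has entered the loose half's knuckle (horizontal distance between pin and loose_half below 0.004 m and z of pin in the frame of base_plate below 0.085 m).
At the end, for the whole second after the job is handed in: Pin upright (4 degrees) through the loose half's knuckle (axes within 3 mm) and gripped by the fixed half's plunger (over 3 N), flange home: origin 58 to 62 mm above the plate. Loose half closed: parallel to the plate within 4 degrees, its origin within 23 mm of the plate's in y. All at rest (z of pin in the frame of base_plate between 0.058 and 0.062 m and horizontal distance between pin and loose_half below 0.003 m and angle between pin's own z axis and vertical below 0.07 rad and contact force between pin and t_slots above 3 N and y of loose_half in the frame of base_plate between -0.023 and 0.023 m and angle between the x axis of loose_half and the x axis of base_plate, either way round below 0.07 rad and linear speed of each of pin, loose_half below 0.02 m/s); the robot touches nothing.
It fails at once if the halves are forced together (more than 20 N between the loose half and the fixed half) (contact force between loose_half and t_slots above 20 N).
It fails at once if the pin is forced (more than 50 N on the fixed half) (contact force between pin and t_slots above 50 N).
It fails at once if the pin is forced on the loose half (more than 50 N) (contact force between pin and loose_half above 50 N).
It fails at once if a bystanding tool is moved more than 20 mm (distance of any of caliper, chuck_key, file from where it was at the start of the episode above 0.02 m).
It also fails if it takes over 58 s, if anything falls off the work surface, if the arm or the gripper's body presses on something with over 40 N, if the wrist force passes 120 N, or if a joint passes its speed limit or range.

## Working session

There is one attempt and no reset: what is moved stays moved. The work goes in short steps, each a Python script; the robot and the scene stay as the last script left them, time stands still between calls to the robot, and variables do not carry over. Pictures are saved under pics/ and viewed, and the job is handed in when it is done.

```bash
ls; mkdir -p pics
python3 - <<'E'
from cell import bot, read_state, imaging, order
import cv2,numpy as np
print(read_state())
for n in ("scene","top","wrist"):
    d=imaging.get_image(n); cv2.imwrite(f"pics/{n}0.png",d["img"]); np.savez(f"{n}0.npz",**{k:v for k,v in d.items()})
    print(n,{k:v for k,v in d.items() if k not in("img","depth")})
E
```

```text
pics
{'t': 0.0, 'joint_pos': array([6.40117135e+01, 2.79273778e+00, 5.59174453e+00, 9.29340456e+01,
       8.53367117e-04, 8.26766920e+01]), 'dq': array([ 0.13025476, -0.02767288, -0.09172695,  0.02856636,  0.01006371,
        0.08460956]), 'joint_torque': array([-2.35447573e-03, -3.38792038e+01,  3.20009422e+01,  2.07327266e-02,
       -5.06624383e-04,  1.07238480e-05]), 'position': array([0.16776257, 0.49682791, 0.23011973]), 'ee_rot': array([-1.79866171e+02, -1.80595385e-02,  1.61334999e+02]), 'wrist_force': array([ 0.12704457,  0.39242895, -0.39796275]), 'ft_torque': array([-0.03032462, -0.02545587, -0.00258124]), 'opening': 0.08517423598690414}
scene {'vertical_fov': 56.98108398275114, 'cx': 320.07697334041745, 'cy': 245.82520258517553, 'eye': array([0.87442926, 0.32189268, 0.71579855]), 'rotation': array([ 38.0035635 ,   0.77078385, 136.43654673])}
top {'vertical_fov': 56.17461170984443, 'cx': 324.72469036723817, 'cy': 240.77261187244784, 'eye': array([ 0.40333369, -0.05252211,  1.08459778]), 'rotation': array([  7.03987837,   1.27203298, -89.44967252])}
wrist {'vertical_fov': 66.41811622192331, 'cx': 322.91694418078566, 'cy': 238.33690035686527, 'hand_eye': array([[-2.62866155e-03,  9.48911686e-01,  3.15530827e-01,
         8.02146410e-02],
       [ 9.99996386e-01,  2.31631944e-03,  1.36490456e-03,
         7.94972783e-04],
       [ 5.64303701e-04,  3.15533275e-01, -9.48914345e-01,
        -1.42265076e-01],
       [ 0.00000000e+00,  0.00000000e+00,  0.00000000e+00,
         1.00000000e+00]])}
```

View pics/scene0.png

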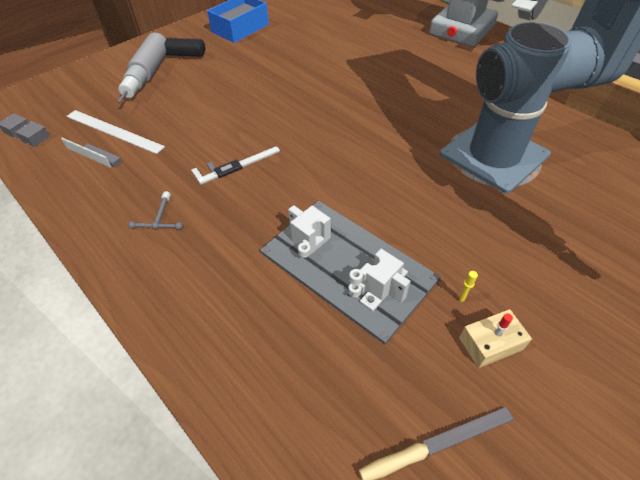

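View pics/top0.png

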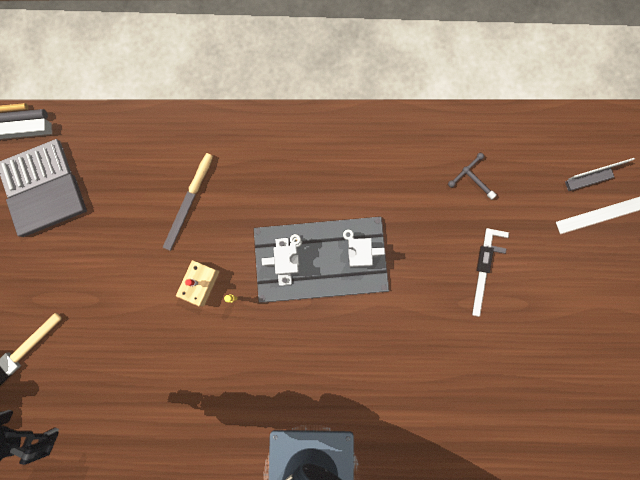

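View pics/wrist0.png

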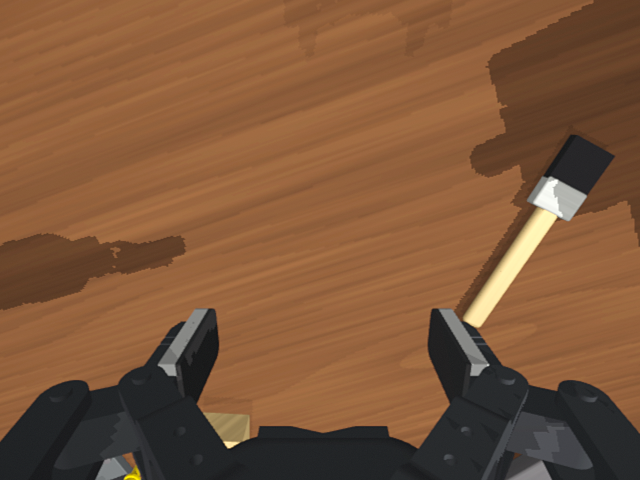

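```bash
cat > h.py <<'E'
import numpy as np,cv2
from scipy.spatial.transform import Rotation as Rot
def intr(d):
    return 240/np.tan(np.radians(d["vertical_fov"])/2)
def pose(d,st=None):
    if "hand_eye" in d:
        T=np.eye(4);T[:3,:3]=Rot.from_euler('xyz',st["ee_rot"],degrees=True).as_matrix();T[:3,3]=st["position"]
        return T@d["hand_eye"]
    T=np.eye(4);T[:3,:3]=Rot.from_euler('xyz',d["rotation"],degrees=True).as_matrix();T[:3,3]=d["eye"];return T
def cloud(d,st=None):
    f=intr(d);T=pose(d,st);v,u=np.mgrid[:480,:640];z=d["depth"]
    p=np.stack([(u-d["cx"])/f*z,-(v-d["cy"])/f*z,-z],-1)
    w=p@T[:3,:3].T+T[:3,3];w[z<=0]=np.nan;return w
def ray(d,u,v,h,st=None):
    f=intr(d);T=pose(d,st);r=T[:3,:3]@np.array([(u-d["cx"])/f,-(v-d["cy"])/f,-1]);o=T[:3,3]
    return o+r*(h-o[2])/r[2]
def proj(d,P,st=None):
    f=intr(d);T=pose(d,st);c=(np.asarray(P)-T[:3,3])@T[:3,:3];z=-c[...,2]
    return np.stack([d["cx"]+f*c[...,0]/z,d["cy"]-f*c[...,1]/z],-1)
def ld(n):
    a=np.load(n,allow_pickle=True);return {k:(a[k].item() if a[k].shape==() else a[k]) for k in a}
E
python3 - <<'E'
from h import *
for n,c in(("top0",(160,205,420,315)),("scene0",(240,190,560,370))):
    d=ld(n+".npz");x0,y0,x1,y1=c
    im=cv2.resize(d["img"][y0:y1,x0:x1],None,fx=800/(x1-x0),fy=800/(x1-x0),interpolation=cv2.INTER_CUBIC);cv2.imwrite(f"pics/{n}c.png",im)
d=ld("top0.npz");w=cloud(d)
for u,v in((320,160),(320,260),(285,260),(360,252),(378,252),(348,236),(296,240),(190,282),(200,290),(229,298),(255,230),(382,218),(388,291),(258,300)):print(u,v,w[v,u].round(4))
d=ld("scene0.npz");w=cloud(d)
for u,v in((200,300),(340,250),(385,262),(506,318),(480,335)):print(u,v,w[v,u].round(4))
E
```

```text
320 160 [ 0.7397 -0.0134 -0.0013]
320 260 [ 0.489  -0.0167  0.0144]
285 260 [0.4836 0.0605 0.0733]
360 252 [ 0.503  -0.1087  0.0735]
378 252 [ 0.5038 -0.1496  0.0685]
348 236 [ 0.5475 -0.0833  0.0122]
296 240 [0.5349 0.0403 0.0288]
190 282 [0.4315 0.2663 0.0978]
200 290 [0.4149 0.261  0.039 ]
229 298 [0.3974 0.181  0.0885]
255 230 [0.5606 0.1414 0.0126]
382 218 [ 0.5946 -0.1667 -0.0035]
388 291 [ 0.4171 -0.1795  0.001 ]
258 300 [0.3929 0.1294 0.0131]
200 300 [ 7.473e-01 -1.542e-01 -5.000e-04]
340 250 [ 0.4814 -0.0472  0.0128]
385 262 [0.4758 0.059  0.0719]
506 318 [0.4375 0.2725 0.0973]
480 335 [0.458  0.2557 0.0435]
```

View pics/top0c.png

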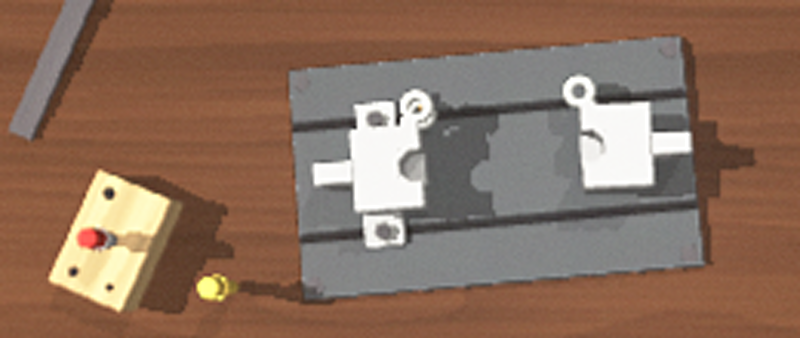

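View pics/scene0c.png

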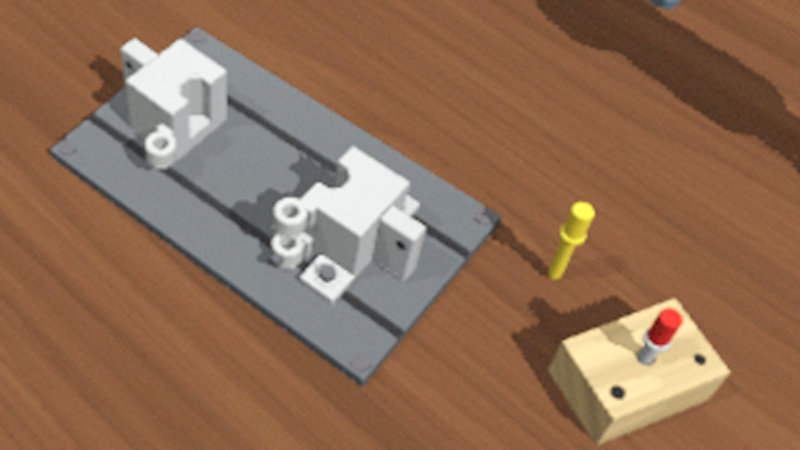

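Run:
```python
from h import *
d=ld("top0.npz");s=800/260
def P(x,y,h): return ray(d,160+(x+.5)/s-.5,205+(y+.5)/s-.5,h)
c=[P(*q,.012) for q in((290,71),(681,37),(707,264),(303,301))]
for p in c:print(p.round(4))
for i in range(4):
    e=c[(i+1)%4]-c[i];print(np.linalg.norm(e),np.degrees(np.arctan2(e[1],e[0])))
# full plate edges
for n,q,h in(("fixed knuckle top",(418,104),.072),("loose knuckle top",(579,92),.051),("loose block top c",None,.072)):
    if q:print(n,P(*q,h).round(4))
for q in((580,108),(648,103),(653,184),(586,188)):print("loose",P(*q,.072).round(4))
for q in((350,133),(420,128),(424,208),(355,212)):print("fixed",P(*q,.072).round(4))
for q in((652,133),(689,131),(691,152),(653,155)):print("lug",P(*q,.070).round(4))
w=cloud(d);hsv=cv2.cvtColor(d["img"],cv2.COLOR_BGR2HSV)
m=((hsv[...,0]<6)|(hsv[...,0]>174))&(hsv[...,1]>180)&(hsv[...,2]>120);m[:270]=0;m[300:]=0
ys,xs=np.nonzero(m);print(len(xs),xs.mean(),ys.mean(),ray(d,xs.mean(),ys.mean(),.09).round(4))
d=ld("scene0.npz");hsv=cv2.cvtColor(d["img"],cv2.COLOR_BGR2HSV)
m=((hsv[...,0]<6)|(hsv[...,0]>174))&(hsv[...,1]>180)&(hsv[...,2]>120);m[:300]=0;m[350:]=0
ys,xs=np.nonzero(m);print(len(xs),xs.mean(),ys.mean(),ray(d,xs.mean(),ys.mean(),.0825).round(4))
```

```text
[0.5662 0.1443 0.012 ]
[ 0.5951 -0.1627  0.012 ]
[ 0.4183 -0.1816  0.012 ]
[0.387  0.1291 0.012 ]
0.3083582306059318 -84.62811877688978
0.17779373340253013 -173.89220662058574
0.31223700827935946 95.74271917575263
0.17980697791820127 4.865632296115532
fixed knuckle top [0.533  0.0377 0.072 ]
loose knuckle top [ 0.5456 -0.0818  0.051 ]
loose [ 0.5309 -0.082   0.072 ]
loose [ 0.5349 -0.132   0.072 ]
loose [ 0.4752 -0.1355  0.072 ]
loose [ 0.4719 -0.0865  0.072 ]
fixed [0.5111 0.0875 0.072 ]
fixed [0.5152 0.0359 0.072 ]
fixed [0.4563 0.0319 0.072 ]
fixed [0.4529 0.0825 0.072 ]
lug [ 0.5129 -0.135   0.07  ]
lug [ 0.5146 -0.1622  0.07  ]
lug [ 0.4991 -0.1635  0.07  ]
lug [ 0.4967 -0.1357  0.07  ]
8 190.5 282.25 [0.4312 0.2677 0.09  ]
104 505.74038461538464 320.5576923076923 [0.4313 0.2735 0.0825]
```

```bash
cat >> h.py <<'E'
def shot(tag):
    from cell import read_state,imaging
    st=read_state();d=imaging.get_image("wrist")
    cv2.imwrite(f"pics/{tag}.png",d["img"]);np.savez(f"{tag}.npz",st_position=st["position"],st_ee=st["ee_rot"],**d)
    return d,st
def lds(n):
    d=ld(n);return d,{"position":d["st_position"],"ee_rot":d["st_ee"]}
E
python3 - <<'E'
from h import *
from cell import bot,read_state
bot.goto([0.51,-0.045,0.21],[180,0,95.0]);bot.hold(.2)
d,st=shot("w1");print(st["t"],st["position"],st["ee_rot"],st["joint_pos"],st["wrist_force"])
E
```

```text
2.6417 [ 0.51006417 -0.04432049  0.21005891] [ 1.79993980e+02 -3.41103712e-03  9.50731290e+01] [-1.24773913e+01  5.69114326e-01  1.03289797e+00  9.04590722e+01
  5.06765747e-03  7.24494801e+01] [ 1.42982224 -0.20979817 -0.64655946]
```

View pics/w1.png

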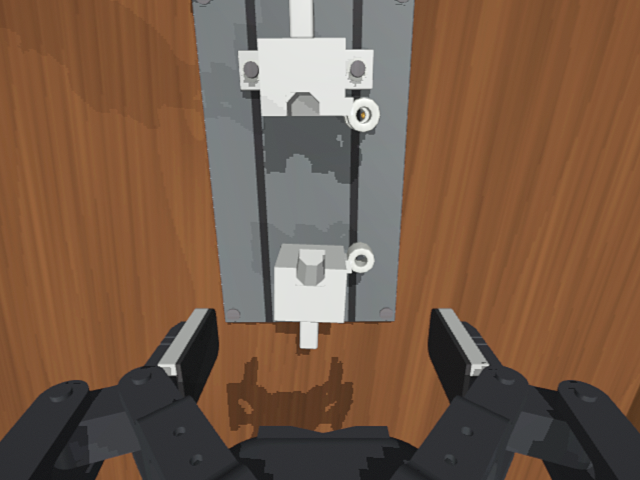

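Run:
```python
from h import *
im=cv2.imread("pics/w1.png")
a=cv2.resize(im[30:150,230:390],None,fx=5,fy=5,interpolation=cv2.INTER_CUBIC);cv2.imwrite("pics/w1a.png",a)
a=cv2.resize(im[235:355,240:400],None,fx=5,fy=5,interpolation=cv2.INTER_CUBIC);cv2.imwrite("pics/w1b.png",a)
d,st=lds("w1.npz");w=cloud(d,st)
for u,v in((230,150),(300,180),(300,60),(310,300),(308,338),(372,116),(352,260),(310,10)):print(u,v,w[v,u].round(4))
```

```text
230 150 [0.4223 0.0007 0.0106]
300 180 [ 0.4876 -0.0209  0.0116]
300 60 [0.4849 0.0725 0.0712]
310 300 [ 0.5057 -0.1128  0.0711]
308 338 [ 0.5068 -0.1517  0.0693]
372 116 [0.5394 0.0401 0.0718]
352 260 [ 0.54   -0.0813  0.05  ]
310 10 [0.4895 0.1035 0.071 ]
```

View pics/w1a.png

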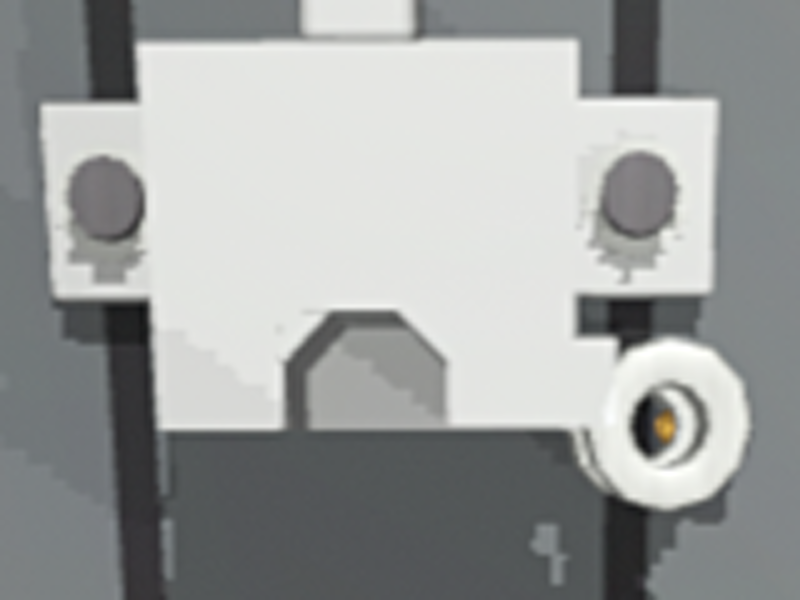

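View pics/w1b.png

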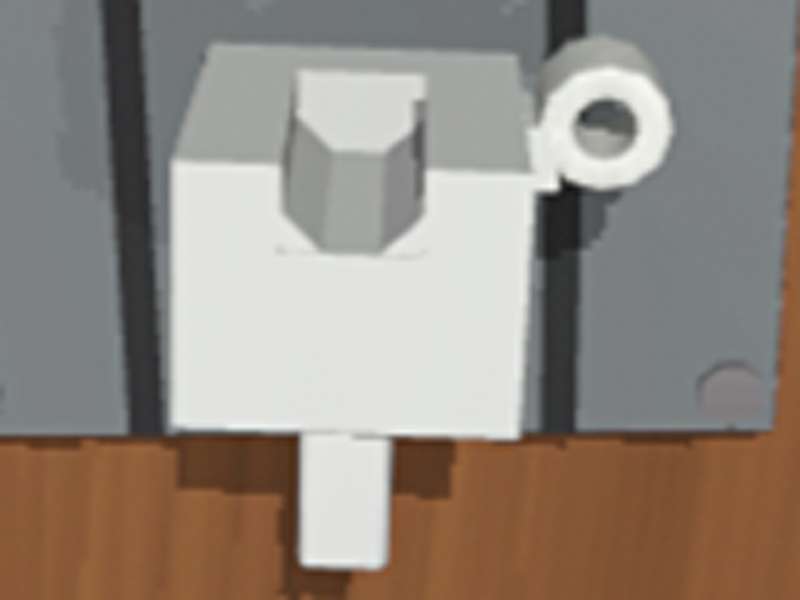

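Run:
```python
from h import *
d,st=lds("w1.npz")
A=lambda x,y,h:ray(d,230+(x+.5)/5-.5,30+(y+.5)/5-.5,h,st)
B=lambda x,y,h:ray(d,240+(x+.5)/5-.5,235+(y+.5)/5-.5,h,st)
def ang(p,q):return np.degrees(np.arctan2(*(q-p)[1::-1]))
fk=A(672,423,.072);print("fixk",fk.round(4))
c=[A(*q,.072) for q in((137,42),(578,42),(158,430),(600,430))];print(np.round(c,4));print("fix yaw front",ang(c[2],c[3]),"back",ang(c[0],c[1]),np.linalg.norm(c[1]-c[0]))
c=[B(*q,.072) for q in((172,160),(530,175),(170,432),(520,438))];print(np.round(c,4));print("loose yaw",ang(c[0],c[1]),ang(c[2],c[3]),ang(c[2],c[0])-90,ang(c[3],c[1])-90,np.linalg.norm(c[1]-c[0]),np.linalg.norm(c[2]-c[0]))
lk=B(606,128,.051);print("loosek",lk.round(4))
l=[B(*q,.070) for q in((298,432),(390,434),(388,570),(300,568))];print(np.round(l,4),np.mean(l,0).round(4),np.linalg.norm(l[1]-l[0]),np.linalg.norm(l[3]-l[0]))
print("k angle",ang(lk,fk)-90)
# plate edges: slot/edge lines
g=cv2.cvtColor(d["img"],cv2.COLOR_BGR2GRAY)
R=lambda u,v:ray(d,u,v,.012,st)
hsv=cv2.cvtColor(d["img"],cv2.COLOR_BGR2HSV)
pl=[];pr=[]
for v in range(150,310,4):
    m=hsv[v,:,1]<100
    xs=np.nonzero(m[190:430])[0]+190
    pl.append(R(xs[0]-.5,v)); pr.append(R(xs[-1]+.5,v))
for n,p in(("L",pl),("R",pr)):
    p=np.array(p);k=np.polyfit(p[:,1],p[:,0],1);r=p[:,0]-np.polyval(k,p[:,1]);ok=abs(r)<.003;k=np.polyfit(p[ok,1],p[ok,0],1)
    print(n,ok.sum(),"yaw",-np.degrees(np.arctan(k[0])),"x at y=0",k[1],"x at fk.y",np.polyval(k,fk[1]))
```

```text
fixk [0.5335 0.0409 0.072 ]
[[0.4548 0.0835 0.072 ]
 [0.5147 0.0887 0.072 ]
 [0.4593 0.0335 0.072 ]
 [0.5232 0.039  0.072 ]]
fix yaw front 4.922709357640427 back 4.92848206688928 0.0601371263434246
[[ 0.4738 -0.0841  0.072 ]
 [ 0.533  -0.0817  0.072 ]
 [ 0.4757 -0.1354  0.072 ]
 [ 0.5365 -0.1313  0.072 ]]
loose yaw 2.3092494506702357 3.78332002835473 2.123323320177235 4.032616069551594 0.05932248929789341 0.05130802811308633
loosek [ 0.5477 -0.0805  0.051 ]
[[ 0.4978 -0.1347  0.07  ]
 [ 0.514  -0.1337  0.07  ]
 [ 0.5159 -0.1616  0.07  ]
 [ 0.5    -0.1625  0.07  ]] [ 0.5069 -0.1481  0.07  ] 0.01614462360605308 0.027929840699533817
k angle 6.674480573155364
L 40 yaw 5.346094837134913 x at y=0 0.4016503341308289 x at fk.y 0.39782561026305585
R 40 yaw 5.235208719588304 x at y=0 0.5821673346981232 x at fk.y 0.5784223893794207
```

Run:
```python
from h import *
from cell import bot,read_state
Y=95.15
bot.goto([0.5075,-0.1505,0.13],[180,0,Y])
bot.move_linear([0.5075,-0.1505,0.036],rate=.12)
bot.gripper_close()
s=read_state();print(s["t"],s["position"],s["ee_rot"],s["opening"],s["wrist_force"])
shot("w2")
```

```text
4.85 [ 0.5076947  -0.15071613  0.03630286] [1.79977276e+02 2.73353163e-02 9.51480348e+01] 0.015071265189474317 [-0.02025262 -0.00800836  1.00794255]
```

View pics/w2.png

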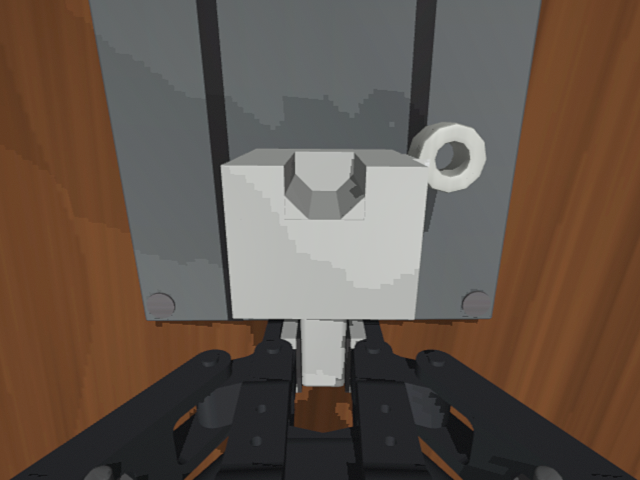

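Run:
```python
from h import *
d,st=lds("w2.npz")
im=d["img"][110:200,390:500];cv2.imwrite("pics/w2a.png",cv2.resize(im,None,fx=6,fy=6,interpolation=cv2.INTER_CUBIC))
print("lk at 453.5,156",ray(d,453.5,156,.051,st).round(4))
hsv=cv2.cvtColor(d["img"],cv2.COLOR_BGR2HSV)
R=lambda u,v:ray(d,u,v,.012,st)
pl=[];pr=[]
for v in list(range(5,290,5)):
    xs=np.nonzero(hsv[v,:,1]<100)[0]
    pl.append(R(xs[0]-.5,v)); pr.append(R(xs[-1]+.5,v))
for n,p in(("L",pl),("R",pr)):
    p=np.array(p);k=np.polyfit(p[:,1],p[:,0],1);r=p[:,0]-np.polyval(k,p[:,1]);ok=abs(r)<.003;k=np.polyfit(p[ok,1],p[ok,0],1)
    print(n,ok.sum(),"yaw",-np.degrees(np.arctan(k[0])),"x at y=-.085",np.polyval(k,-.085),"x at .04",np.polyval(k,.0409))
for q in((221,165),(428,166),(233,318),(416,318)):print(ray(d,*q,.072,st).round(4))
```

```text
lk at 453.5,156 [ 0.5469 -0.0785  0.051 ]
L 57 yaw 5.336386608543336 x at y=-.085 0.4101932175804862 x at .04 0.398433180045877
R 57 yaw 5.351218864988639 x at y=-.085 0.5895998775816397 x at .04 0.5778069629378688
[ 0.4734 -0.0853  0.072 ]
[ 0.5326 -0.0804  0.072 ]
[ 0.4773 -0.1351  0.072 ]
[ 0.5375 -0.1298  0.072 ]
```

View pics/w2a.png

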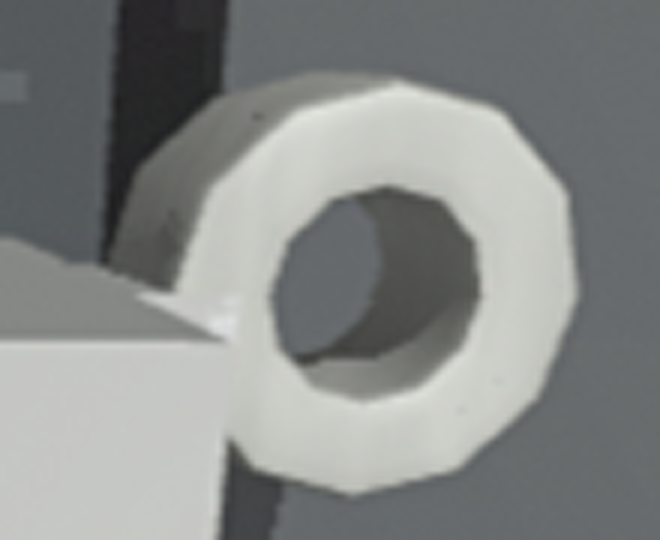

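Run:
```python
from h import *
from cell import bot,read_state
s=read_state();p=s["position"].copy();a=np.radians(5.2)
ex=np.array([np.cos(a),np.sin(a),0]);ey=np.array([-np.sin(a),np.cos(a),0])
q=p+.092*ey-.0019*ex;q[2]=.036
print(bot.move_linear(q,rate=.08,contact_N=12))
s=read_state();print(s["t"],s["position"],s["ee_rot"],s["opening"],s["wrist_force"])
shot("w3")
```

```text
False
6.2 [ 0.49761955 -0.05888237  0.03624504] [ 1.79978351e+02 -8.82088869e-02  9.51502264e+01] 0.01506818267250735 [-0.53193155 -1.21864225  5.24891895]
```

View pics/w3.png

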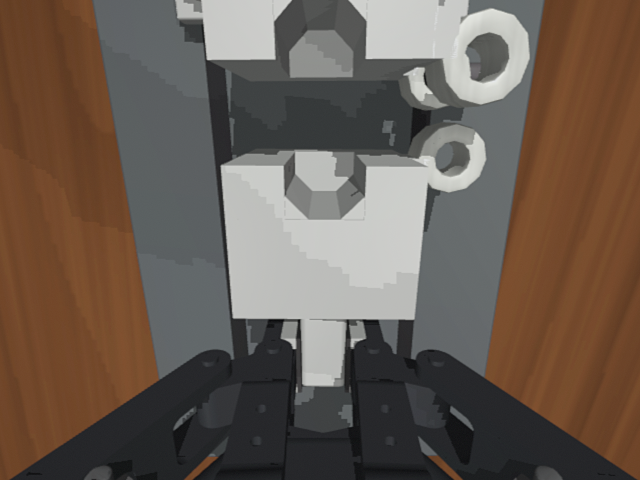

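Run:
```python
from h import *
d,st=lds("w3.npz")
im=d["img"][0:200,380:540];cv2.imwrite("pics/w3a.png",cv2.resize(im,None,fx=3,fy=3,interpolation=cv2.INTER_CUBIC))
im=d["img"][20:180,190:350];cv2.imwrite("pics/w3b.png",cv2.resize(im,None,fx=3.5,fy=3.5,interpolation=cv2.INTER_CUBIC))
```

```text
(no output)
```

View pics/w3a.png

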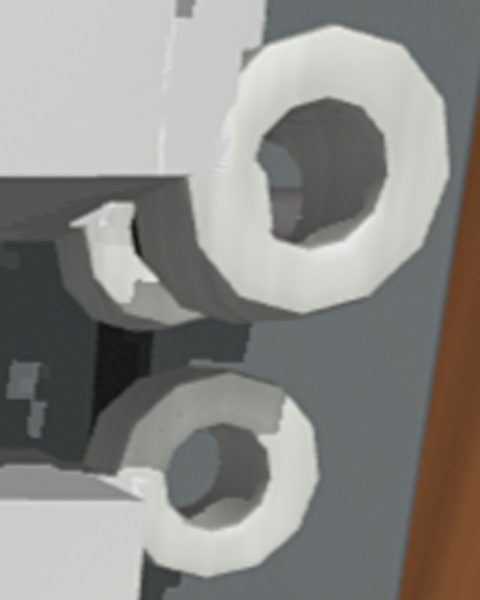

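View pics/w3b.png

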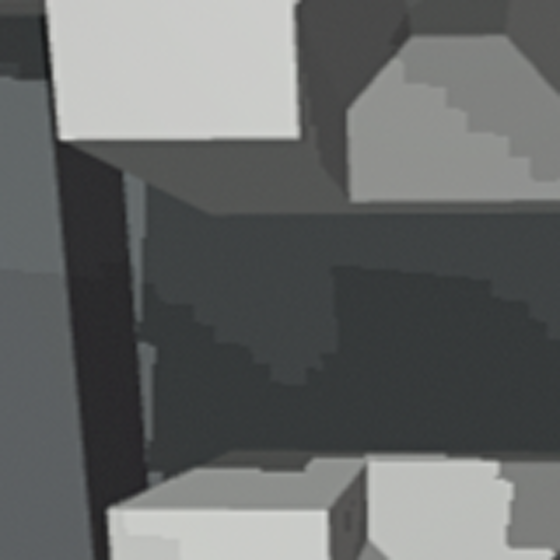

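Run:
```python
from h import *
d,st=lds("w3.npz")
a=np.radians(5.2);M=np.array([[np.cos(a),np.sin(a)],[-np.sin(a),np.cos(a)]])
fk=ray(d,487.2,57.5,.072,st);lk=ray(d,452.5,159,.051,st)
fc=ray(d,207,58.8,.072,st);lc=ray(d,221.2,165.2,.072,st)
print(fk,lk,"delta plate",M@(fk-lk)[:2],"corner",M@(fc-lc)[:2], "k-c",M@(fk-fc)[:2],M@(lk-lc)[:2])
```

```text
[0.53313548 0.04061113 0.072     ] [0.53670761 0.01228591 0.051     ] delta plate [-0.00099025  0.02853241] corner [-0.00123045  0.02771491] k-c [7.38346950e-02 6.07835816e-05] [ 0.07359449 -0.00075671]
```

Run:
```python
from h import *
from cell import bot,read_state
s=read_state();p=s["position"].copy();a=np.radians(5.2)
ex=np.array([np.cos(a),np.sin(a),0]);ey=np.array([-np.sin(a),np.cos(a),0])
q=p+.021*ey-.0011*ex;q[2]=.036
print(bot.move_linear(q,rate=.04,contact_N=6))
s=read_state();print(s["t"],s["position"],s["wrist_force"])
q2=q+.014*ey
print(bot.move_linear(q2,rate=.008,contact_N=4))
s=read_state();print(s["t"],s["position"],s["wrist_force"],(s["position"]-p)@ey,(s["position"]-p)@ex)
shot("w4")
```

```text
False
6.9333 [ 0.49487854 -0.03798378  0.03626648] [ 1.67855916 -3.57978054  5.72412174]
True
7.9583 [ 0.49430806 -0.03152707  0.03628277] [0.32684323 0.65210356 1.90231554] 0.027555862119650755 -0.000817146190938908
```

View pics/w4.png

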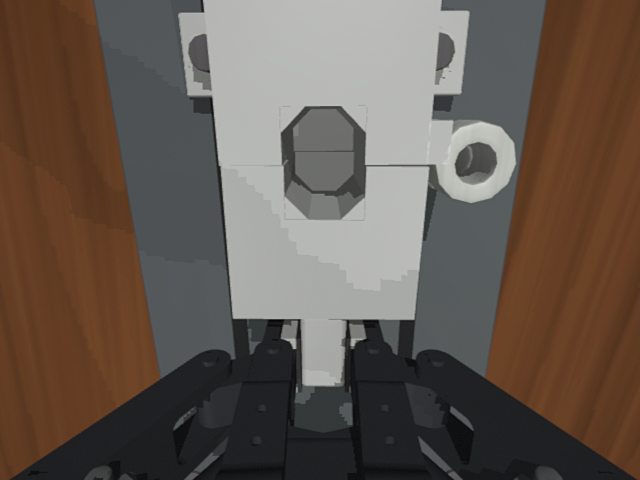

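Run:
```python
from h import *
d,st=lds("w4.npz")
im=d["img"][95:235,200:360];cv2.imwrite("pics/w4a.png",cv2.resize(im,None,fx=5,fy=4,interpolation=cv2.INTER_CUBIC))
im=d["img"][110:215,360:520];cv2.imwrite("pics/w4b.png",cv2.resize(im,None,fx=5,fy=5,interpolation=cv2.INTER_CUBIC))
```

```text
(no output)
```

View pics/w4a.png

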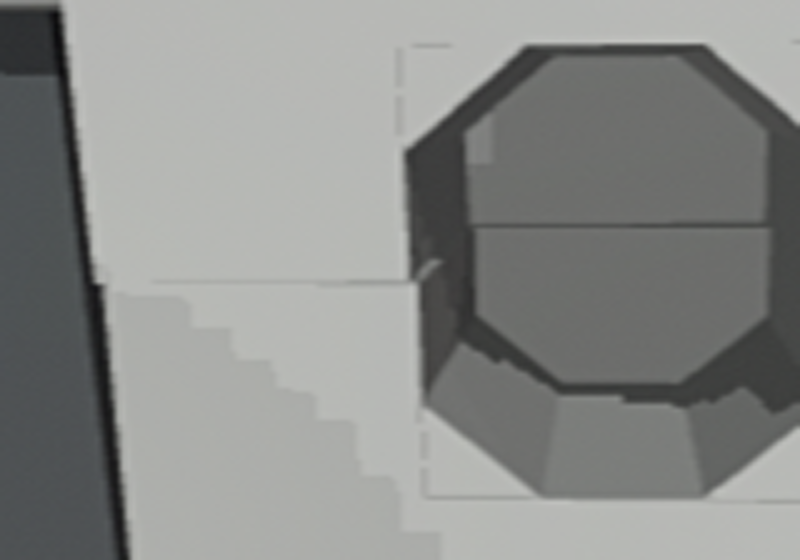

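View pics/w4b.png

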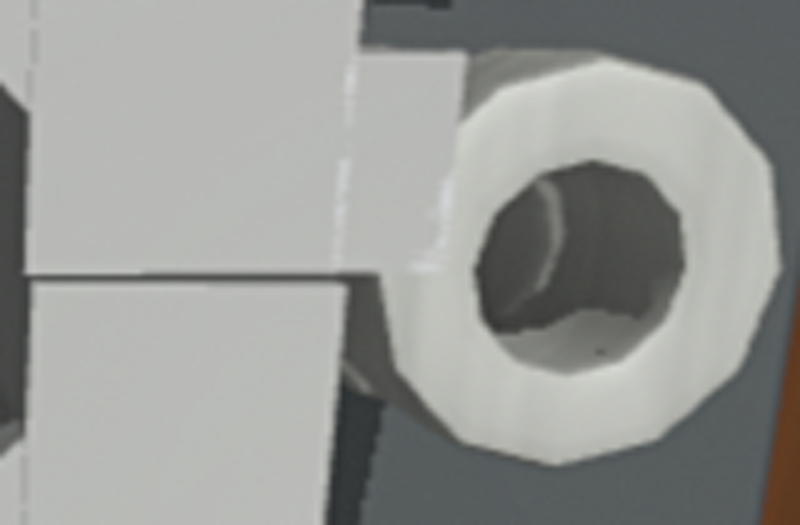

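Run:
```python
from h import *
from cell import bot,read_state
bot.hold(.2)
s=read_state();p=s["position"].copy();a=np.radians(5.2);print(p,s["wrist_force"])
ex=np.array([np.cos(a),np.sin(a),0]);ey=np.array([-np.sin(a),np.cos(a),0])
q=p+.003*ey;q[2]=.036
print(bot.move_linear(q,[180,0,95.4],rate=.006,contact_N=6))
s=read_state();print(s["t"],s["position"],s["ee_rot"],s["wrist_force"],(s["position"]-p)@ey,(s["position"]-p)@ex)
bot.hold(.2);print(read_state()["wrist_force"])
shot("w5")
from h import *
d,st=lds("w5.npz")
im=d["img"][95:235,200:520];cv2.imwrite("pics/w5a.png",cv2.resize(im,None,fx=2.5,fy=4,interpolation=cv2.INTER_CUBIC))
```

```text
[ 0.4942787  -0.03170094  0.03628445] [0.16329449 2.96072225 0.03197896]
True
8.8333 [ 0.49468753 -0.03159447  0.03644744] [179.95593614   0.32753575  95.27282667] [ 1.38964873 -0.78745999  2.69710647] 6.898336853126094e-05 0.00041680310704358096
[ 2.46809717 -2.3374323   3.88894655]
```

View pics/w5a.png

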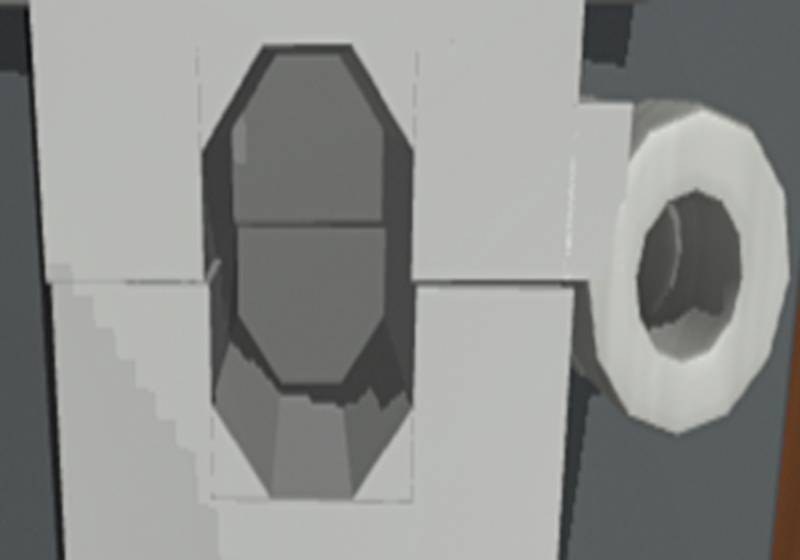

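Run:
```python
from h import *
from cell import bot,read_state
bot.ungrasp()
s=read_state();p=s["position"].copy();print(s["t"],s["wrist_force"])
p[2]=.15;bot.move_linear(p,[180,0,95.15],rate=.2)
bot.goto([.432,.27,.19],[180,0,95.2]);bot.hold(.15)
d,st=shot("w6");print(st["t"],st["position"],st["ee_rot"],st["opening"])
```

```text
9.7667 [ 0.35571946  0.00301117 -0.29900982]
11.825 [0.43250046 0.26875193 0.18958281] [-1.79969702e+02  2.99657287e-02  9.50690892e+01] 0.08565383489284004
```

View pics/w6.png

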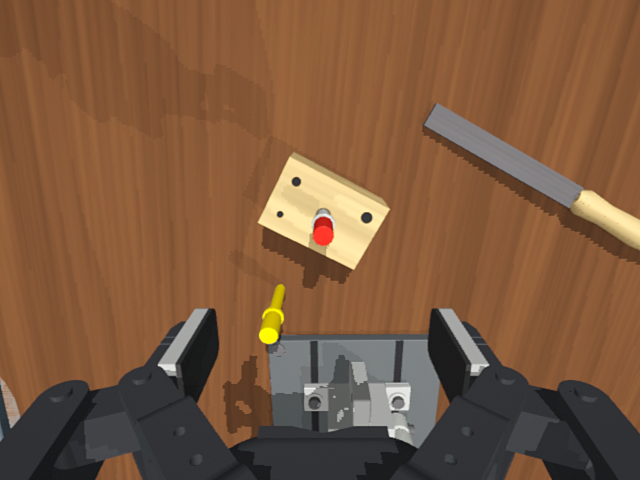

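Run:
```python
from h import *
d,st=lds("w6.npz")
cv2.imwrite("pics/w6a.png",cv2.resize(d["img"][145:280,245:405],None,fx=4,fy=4,interpolation=cv2.INTER_CUBIC))
w=cloud(d,st)
for u,v in((323,237),(280,190),(340,250)):print(w[v,u].round(4))
# plug holes center of block top corners
c=[ray(d,u,v,.042,st) for u,v in((294,153),(389,208),(354,269),(259,222))];print(np.round(c,4),np.mean(c,0).round(4),[np.linalg.norm(c[i]-c[(i+1)%4]) for i in range(4)])
```

```text
[0.433  0.2723 0.0949]
[0.397  0.2913 0.0421]
[0.4499 0.244  0.0402]
[[0.4063 0.3211 0.042 ]
 [0.4857 0.2842 0.042 ]
 [0.4635 0.2284 0.042 ]
 [0.3811 0.2633 0.042 ]] [0.4342 0.2743 0.042 ] [np.float64(0.08757606971620664), np.float64(0.060014138094103546), np.float64(0.08949503118671645), np.float64(0.06306802417726258)]
```

View pics/w6a.png

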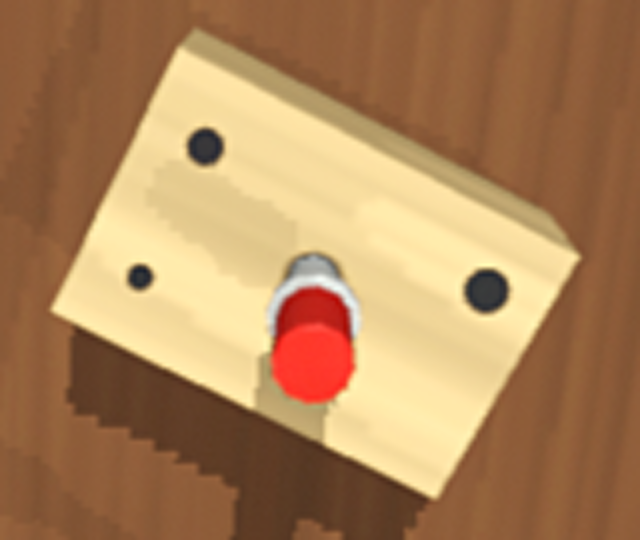

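Run:
```python
from h import *
d,st=lds("w6.npz")
print(ray(d,322.9,235.3,.096,st),ray(d,323.4,223,.067,st))
```

```text
[0.4328474  0.27382665 0.096     ] [0.43319143 0.27416875 0.067     ]
```

Run:
```python
from h import *
from cell import bot,read_state
bot.move_linear([.433,.274,.0735],[180,0,95.2],rate=.12,contact_N=8)
bot.gripper_close()
s=read_state();print(s["t"],s["position"],s["opening"],s["wrist_force"])
bot.move_linear([.433,.274,.16],rate=.15)
s=read_state();print(s["t"],s["position"],s["opening"],s["wrist_force"])
a=np.radians(5.2);ey=np.array([-np.sin(a),np.cos(a),0])
bot.goto([.5325,.0415,.16],[180,0,95.2]);bot.hold(.15)
d,st=shot("w7");print(st["t"],st["position"],st["ee_rot"],st["opening"],st["wrist_force"])
```

```text
13.6583 [0.43303931 0.27405825 0.07378897] 0.012672395925506945 [ 0.22333152 -0.58422571  2.44118996]
14.3833 [0.43251278 0.27376413 0.15894449] 0.012866640498092594 [-0.67120966 -0.8248443  -1.16486735]
15.525 [0.53210247 0.04308436 0.15992065] [-1.79985070e+02 -2.62128367e-02  9.53401464e+01] 0.012686830592072932 [-0.73372586 -0.36238982 -0.63413097]
```

View pics/w7.png

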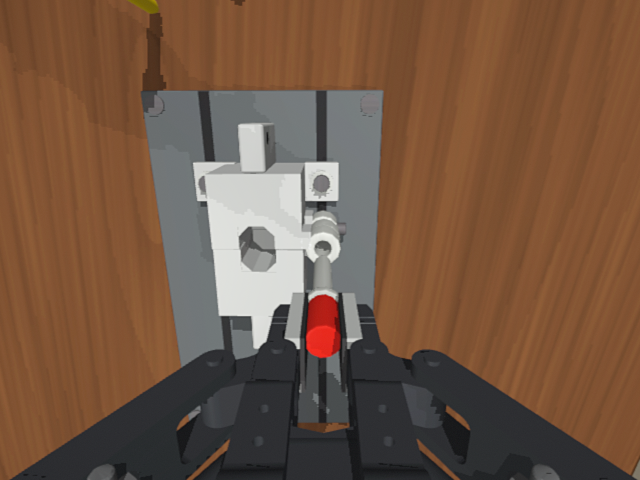

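Run:
```python
from h import *
from cell import bot,read_state
bot.move_linear([.5330,.0405,.1475],[180,0,95.2],rate=.05);bot.hold(.3)
d,st=shot("w8");print(st["t"],st["position"],st["ee_rot"],st["wrist_force"])
cv2.imwrite("pics/w8a.png",cv2.resize(d["img"][205:305,270:380],None,fx=6,fy=6,interpolation=cv2.INTER_CUBIC))
cv2.imwrite("pics/w8b.png",cv2.resize(d["img"][215:300,200:340],None,fx=5.5,fy=5.5,interpolation=cv2.INTER_CUBIC))
```

```text
16.275 [0.53321579 0.04043049 0.14780555] [1.79966351e+02 2.66095478e-03 9.51920149e+01] [ 0.00847653  0.52721225 -1.17452233]
```

View pics/w8a.png

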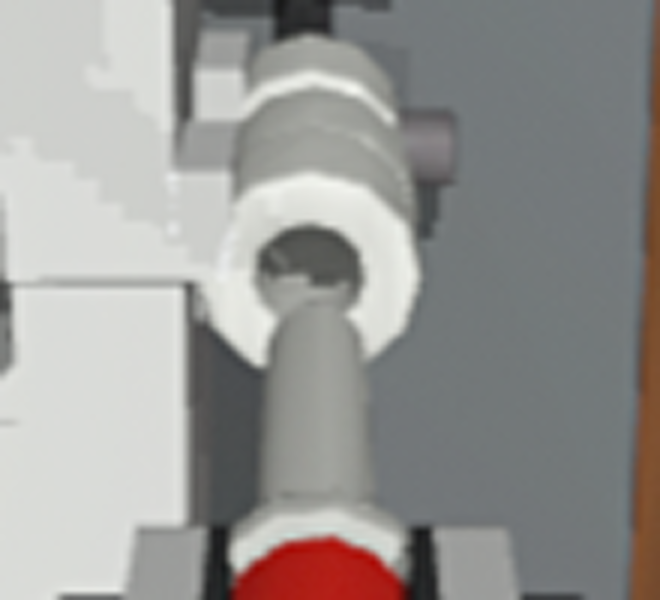

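View pics/w8b.png

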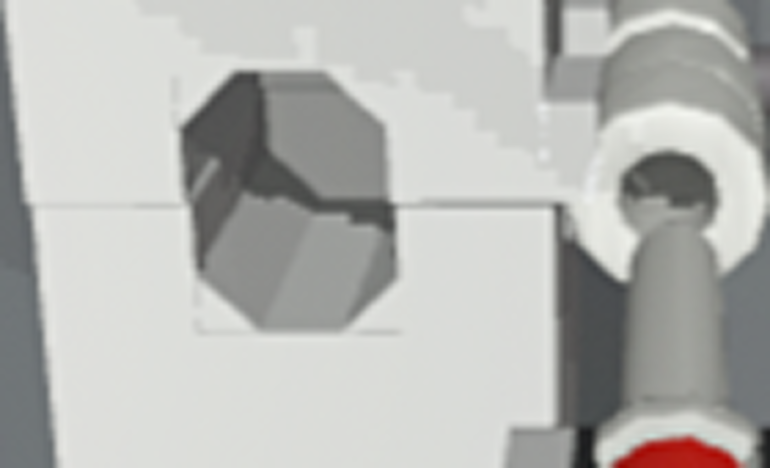

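```bash
cat > ov.py <<'E'
from h import *
import sys
def overlay(npz,out,box,s,pin,fl,bore,extra=()):
    d,st=lds(npz);x0,y0,x1,y1=box
    im=cv2.resize(d["img"][y0:y1,x0:x1],None,fx=s,fy=s,interpolation=cv2.INTER_CUBIC)
    t=np.linspace(0,2*np.pi,60)
    def circ(c,r,z,col):
        P=np.stack([c[0]+r*np.cos(t),c[1]+r*np.sin(t),0*t+z],-1);q=(proj(d,P,st)-[x0,y0]+.5)*s-.5
        cv2.polylines(im,[q.round().astype(int)],True,col,1)
    for r,z in((9,fl),(5,fl),(5,fl-.049),(2.5,fl-.057),(7.5,fl+.031)):circ(pin,r/1000,z,(255,0,255))
    for r in(5.75,12):circ(bore,r/1000,.072,(0,160,0))
    cv2.imwrite(out,im)
E
python3 - <<'E'
from ov import *
overlay("w8.npz","pics/w8o.png",(270,205,380,345),4.3,(.5332,.0404),.1478-.0088,(.5332,.0406))
E
```

```text
(no output)
```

View pics/w8o.png

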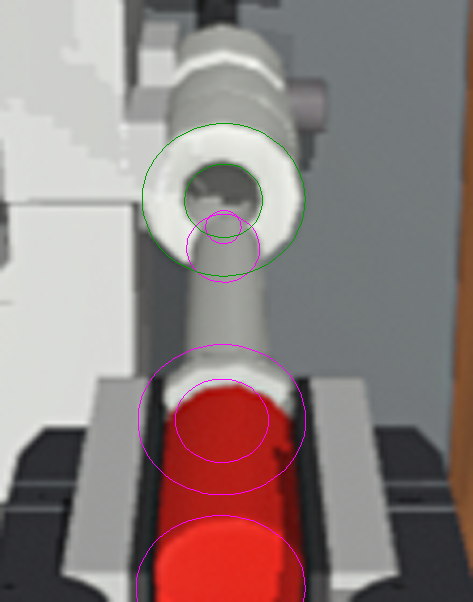

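Run:
```python
from h import *
d,st=lds("w8.npz");w=cloud(d,st)
for v in range(240,345,6):print(v,d["depth"][v,322].round(4),w[v,322].round(4),d["img"][v,322])
print(st)
# red width per row
hsv=cv2.cvtColor(d["img"],cv2.COLOR_BGR2HSV)
for v in range(296,345,6):
    xs=np.nonzero((hsv[v,:,1]>150)&((hsv[v,:,0]<8)|(hsv[v,:,0]>172)))[0];xs=xs[(xs>290)&(xs<350)];print(v,xs.min() if len(xs) else 0,xs.max() if len(xs) else 0)
```

```text
240 0.2304 [0.5328 0.0481 0.0718] [217 223 222]
246 0.2614 [0.534  0.0341 0.0438] [87 90 89]
252 0.248 [0.534  0.0348 0.0577] [108 112 110]
258 0.2099 [0.5332 0.0449 0.0945] [149 154 154]
264 0.2026 [0.5332 0.0444 0.1023] [150 156 154]
270 0.194 [0.5332 0.0447 0.1113] [151 158 156]
276 0.1871 [0.5332 0.0445 0.1186] [153 158 156]
282 0.1805 [0.5332 0.0444 0.1256] [153 159 156]
288 0.1646 [0.5329 0.0487 0.1409] [147 152 152]
294 0.1629 [0.533  0.0469 0.1433] [134 141 177]
300 0.1569 [0.533  0.0472 0.1495] [ 23  31 176]
306 0.1532 [0.5331 0.0466 0.1536] [ 22  30 178]
312 0.1467 [0.533  0.0475 0.1601] [ 23  30 179]
318 0.1434 [0.5331 0.047  0.1638] [ 25  32 179]
324 0.1398 [0.5331 0.0467 0.1677] [ 25  31 183]
330 0.1382 [0.5332 0.0454 0.1698] [ 31  40 232]
336 0.1389 [0.5334 0.0429 0.1699] [ 32  42 231]
342 0.1396 [0.5337 0.0403 0.17  ] [ 30  41 229]
{'position': array([0.53321579, 0.04043049, 0.14780555]), 'ee_rot': array([1.79966351e+02, 2.66095478e-03, 9.51920149e+01])}
296 316 329
302 309 336
308 308 338
314 308 338
320 307 339
326 307 339
332 306 339
338 305 340
344 306 340
```

Run:
```python
from h import *
from cell import bot,read_state
f0=read_state()["wrist_force"]
for z in(.132,.122,.112):
    p=[.5332,.0405,z]
    r=bot.move_linear(p,[180,0,95.2],rate=.03,contact_N=6);bot.hold(.1)
    s=read_state();print(r,s["t"],s["position"],(s["wrist_force"]-f0).round(2))
    if r:break
shot("w9")
```

```text
False 17.0917 [0.53337609 0.04051895 0.13223065] [0.29 1.36 0.12]
False 17.675 [0.53313774 0.04053125 0.12194129] [-0.08  0.35 -0.33]
False 18.2583 [0.53309681 0.04050402 0.11189922] [-0.19  0.74 -0.8 ]
```

View pics/w9.png

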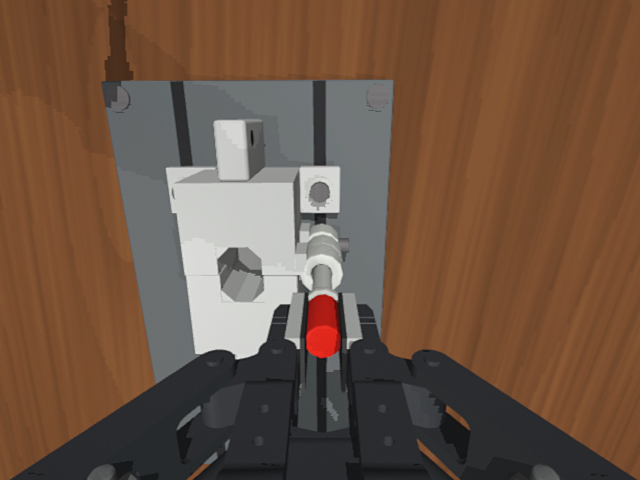

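Run:
```python
from h import *
from cell import bot,read_state
f0=read_state()["wrist_force"]
for z,c in((.102,8),(.0945,8),(.078,20)):
    r=bot.move_linear([.5332,.0405,z],[180,0,95.2],rate=.02 if c==8 else .012,contact_N=c)
    s=read_state();print(r,s["t"],s["position"],(s["wrist_force"]-f0).round(2))
    if r:break
bot.hold(.2);print(read_state()["wrist_force"])
d,st=shot("w10");cv2.imwrite("pics/w10a.png",cv2.resize(d["img"][180:380,180:400],None,fx=3,fy=3,interpolation=cv2.INTER_CUBIC))
w=cloud(d,st)
for v in range(270,345,6):print(v,w[v,322].round(4),d["img"][v,322])
```

```text
False 18.9583 [0.53305038 0.04045727 0.10171482] [-0.81  0.95  0.08]
False 19.4833 [0.53304453 0.04048435 0.09412899] [-1.68  0.9  -0.13]
False 21.0083 [0.53297398 0.04036605 0.08072967] [-9.2   0.44 17.07]
[-8.51530074  0.64900855 14.54989156]
270 [0.5323 0.0527 0.063 ] [150 156 154]
276 [0.5323 0.0525 0.0694] [153 158 156]
282 [0.5325 0.0506 0.0717] [205 211 209]
288 [0.5327 0.0483 0.0732] [138 142 141]
294 [0.5328 0.0471 0.0767] [125 130 170]
300 [0.5328 0.0472 0.0825] [ 21  28 168]
306 [0.5328 0.0473 0.0879] [ 20  27 170]
312 [0.5328 0.0466 0.0915] [ 18  24 169]
318 [0.5328 0.0467 0.0963] [ 21  27 170]
324 [0.5328 0.0476 0.1021] [ 21  29 172]
330 [0.5329 0.0457 0.1033] [ 26  38 223]
336 [0.5332 0.0429 0.1029] [ 26  38 221]
342 [0.5334 0.04   0.1026] [ 26  37 220]
```

View pics/w10a.png

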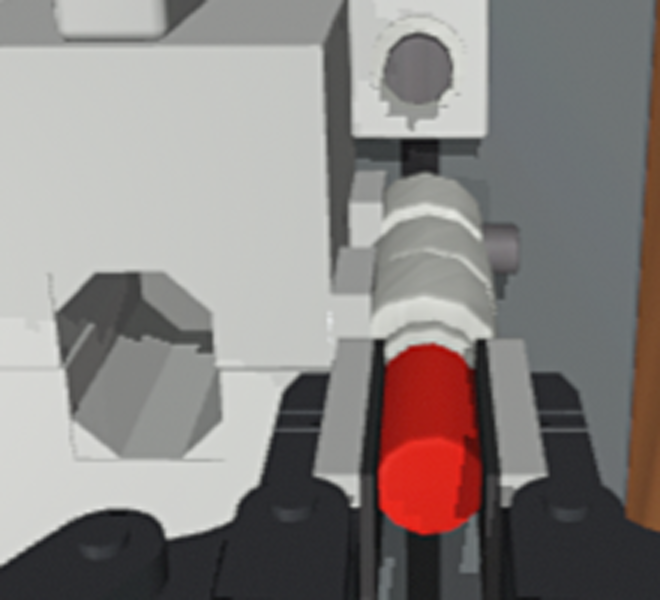

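Run:
```python
from h import *
from cell import bot,read_state
s=read_state();print(s["position"],s["wrist_force"])
r=bot.move_linear([.5332,.0405,.0765],rate=.008,contact_N=9)
s=read_state();print(r,s["t"],s["position"],s["wrist_force"])
bot.ungrasp();bot.hold(.2)
s=read_state();p=s["position"].copy();p[2]=.17;bot.move_linear(p,[180,0,95.2],rate=.15)
bot.move_linear([.51,-.02,.18],[180,0,95.2],rate=.15);bot.hold(.3)
d,st=shot("w11");print(st["t"],st["position"])
```

```text
[0.53299159 0.04037566 0.08073559] [-9.01099808  0.75391649 14.4488578 ]
True 21.5 [0.53269847 0.04040069 0.08083316] [-0.29460126 -0.0075527   4.42984215]
24.0333 [ 0.51004885 -0.01932063  0.17977875]
```

View pics/w11.png

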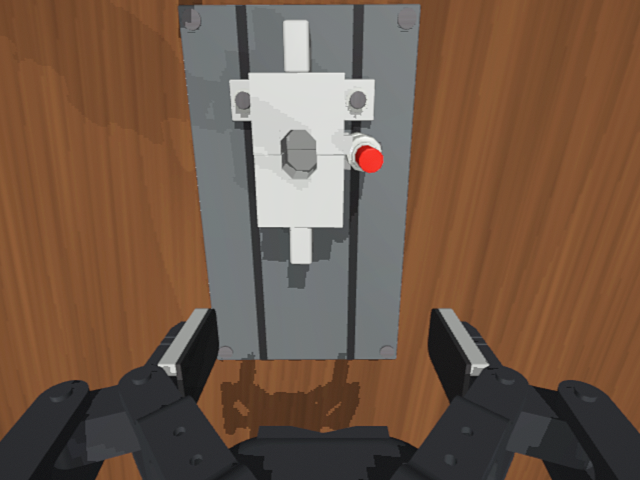

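Run:
```python
from h import *
from cell import imaging
d,st=lds("w11.npz");w=cloud(d,st)
red=w[155:165,364:376].reshape(-1,3);print("red top",np.nanmedian(red,0),np.nanstd(red,0))
print("block tops",np.nanmedian(w[90:140,270:320,2]),np.nanmedian(w[190:220,270:330,2]),"plate",np.nanmedian(w[260:330,275:340,2]))
print("fl ring pts",[w[v,u].round(4) for u,v in((358,142),(356,146),(362,138))])
cv2.imwrite("pics/w11a.png",cv2.resize(d["img"][110:200,240:400],None,fx=5,fy=5,interpolation=cv2.INTER_CUBIC))
d=imaging.get_image("scene");cv2.imwrite("pics/s2.png",cv2.resize(d["img"][210:330,300:460],None,fx=5,fy=5,interpolation=cv2.INTER_CUBIC))
```

```text
red top [0.53303782 0.04029104 0.10284073] [0.00204003 0.00165442 0.00061857]
block tops 0.07158061871198962 0.07173340080087942 plate 0.011831276464219137
fl ring pts [array([0.5282, 0.0478, 0.0713]), array([0.5268, 0.0454, 0.0753]), array([0.5307, 0.0506, 0.07  ])]
```

View pics/w11a.png

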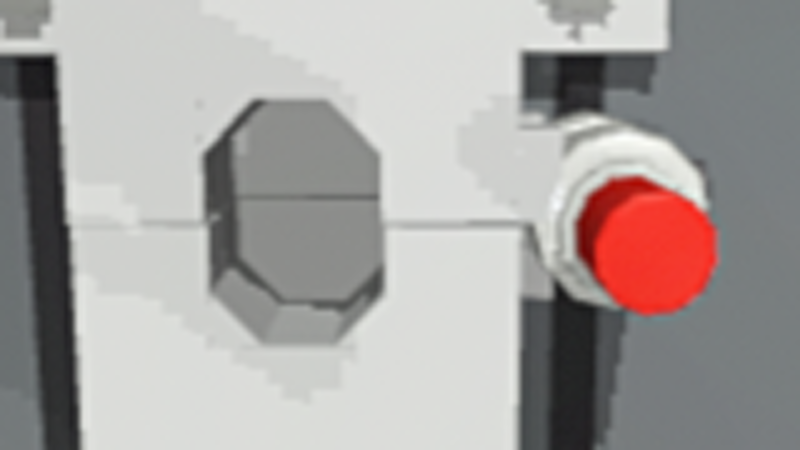

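View pics/s2.png

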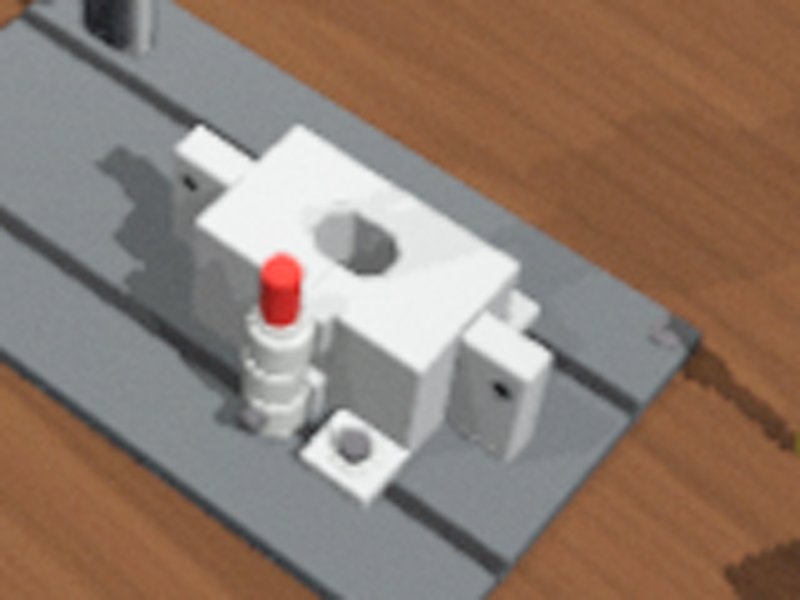

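Run:
```python
from cell import order
print(order.job_done())
```

```text
the job is handed in; nothing more can be done
None
```

The mould is closed and the red-headed steel pin is home in the hinge. I handed the job in at about 24 s; it gave no verdict.

**What I did:**
- **Closing:** I gripped the loose half by its lug and squared it. I corrected its x by about 3 mm in all from the wrist images, then pushed it up to the fixed half until a light contact of about 6 N.
- **Pin:** I took the pin from the wooden block, lined it up over the bore, and lowered it through the knuckles. It passed the plunger and reached the top knuckle with about 17 N downward force and about 9 N sideways.
- **Release:** I let go and backed off, so the robot touches nothing. I went nowhere near the caliper, chuck key or file, though I did not re-measure their positions.

**Last checks:**
- **Height:** The head top measures 91.0 mm above the plate, which is exactly the home height.
- **Axis:** The head's axis is within about 0.5 mm of the bore axis I measured before inserting, so the pin stands upright.
- **Closure:** The wrist and scene pictures show the halves closed, with only a hairline at the joint.

**Weak or failed checks:**
- **Confirming push:** An extra push to confirm the seating stopped early because the force fell rather than rose. The home position therefore rests on the measured height and the landing force.
- **First contact stop:** The first stop when closing the halves was ambiguous, so I checked the gap in a picture. It was nearly shut, about 0.4 mm open on one side, so I nudged it again with a slight yaw correction.
- **Plunger grip:** The plunger's force on the pin could not be measured directly.

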